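# Change the coffee station's supply over from the brewer to the water boiler

## Robot

A 6-joint arm with a two-finger parallel gripper is mounted at the origin on the work surface. World frame = base frame: x ahead of the robot, y to its left, z up, the work surface at z = 0. Lengths are in mm, angles in degrees, forces in N, time in s.
With the tool pointing down it reaches from about 350 to 850 mm from the base axis. Payload 8.1 kg.
Tool frame: the origin (TCP) lies at the centre of the arm's flange, where the gripper is bolted on; the fingertips stand 173 mm ahead of it and the grasp point (between the pads) lies 155 mm ahead of it; z points along the fingers, y is the line along which they close (so a half turn about z gives the same grasp; the last joint's range is limited). The gripper opens to 85 mm and grips with 20 to 120 N. Pads are 22 mm wide; open, the fingers measure 114 mm over their backs; the gripper's body (76 mm by 85 mm) begins 54 mm behind the grasp point. The pads swing forward as they close: fully open they stand 13 mm farther back than shut.
Start: joints at [-76.513, 7.471, 85.268, -0, 87.261, -4.893], TCP at [189.216, -569.389, 404.692] pointing down, gripper open.
Joint ranges: [-169.43, 169.43], [-51.17, 129.36], [1.28, 143.12], [-76.62, 256.62], [0, 156.53], [-152.29, 152.29]. Speed limits (degrees/s): [136.94, 136.94, 159.86, 180, 180, 180].

## Interface

Orientations are given as [roll, pitch, yaw] about the fixed x, y, z axes, in that order (R = Rz(yaw) Ry(pitch) Rx(roll)).
In Python, from bench import * gives the robot as it stands.
- The arm moves only by the shell command python3 -m jog 'ROWS' [FORCE]. ROWS is text: rows parted by semicolons, each of 7 numbers parted by spaces: the shift along the tool's x, y, z scaled (see below), then the turn, a rotation vector about the tool's x, y, z scaled (see below), then the closure, from -1 (fully open) to 1 (shut). In form: tx ty tz wx wy wz hand; .... A call has 1 to 5 rows; each row shifts and turns the commanded pose from where the row before left it, along the tool's axes as they then stand; what a row does not reach is not made up. The controller multiplies each number of a shift by 0.1 m and each number of a turn by 60 degrees. A row lasts 1/8 s, in which the tool goes at most 62.5 mm and 10.7 degrees, less where a joint would pass 70% of its speed; a pose out of reach is approached as far as the arm can. A call with a number of a shift or a turn outside -1 to 1 is refused whole. A call with a gripper value outside its range is refused whole. The fingers move at their own pace and stop on an object; FORCE is the grip in N (left out, the last holds). Time passes only in rows, so rows that do not move let the fingers close. It gives the time, the measured TCP pose, the force, the opening and the grip force at its end, in the units of the state.
- sense(): the state, without advancing time (a new reading comes with each control period).
- snapshot(name): name is "side" or "top"; returns a dict with "img" (480x640x3 uint8, red, green, blue), "fx", "fy", "cx", "cy" (pixels), "extrinsics" (4x4, takes a point from camera to world coordinates). Camera axes: x right, y down, z forward; pixel columns grow to the right and rows downward; lengths in mm; the calibration is good to about 2 mm. A picture is of the moment at which its call begins. There is no depth.
- hand_in(): hands the job in; it is judged then, once.
The state is a dict: "time": time; "joint_pos": joint angles; "qd": joint speeds; "joint_efforts": joint torques, N m; "tool_pos": TCP position; "tcp_rot": TCP orientation; "ft_force": force on the tool from outside, world axes, zero at the start; "wrist_torque": the same for the moment, N m; "finger_gap": finger opening in mm; "grip_force": force on a finger pad.
Only numpy, scipy, OpenCV 4.12 (cv2) and the standard library are available. Lean on these libraries where they do the work, as an engineer would, in place of code of your own. Each camera call takes 0.05 s, during which the arm holds its last target. There are 200 camera calls.

## Task

The coffee brewer and the water boiler share one feed, so their two large breakers on the power board carry a sliding interlock plate that lets only one of them be on. Brewing is finished: change the feed over from the brewer, which is on now, to the boiler, without forcing a toggle that is blocked. Leave the three small breakers on, and do not upset or push aside the crockery around the board.

Things in the scene. Friction and masses are not known exactly. Their poses are not given: they have to be found in the camera images.
- board: Portable power board: black rubber case 360 (left-right) x 206 mm, standing open on the counter, its face sloping 12 deg towards the robot side. Origin: centre of its foot, x away from the robot side, y left. Two large breakers in the middle (brewer and boiler, either may be left or right), three small ones right of them; left only low lamps and a meter.
- face: The board's sloping sheet-metal face. Origin: its centre, 85 mm above the counter; z square out of the face, x up the slope, y left along the row of breakers. Offsets called 'on the face' are in this frame. Large breakers: centres x=0, y=+50 and -50 mm; dark covers 112 (x) x 76 mm, 6 mm proud of the face. The rim round the face is 8 mm high.
- breaker_boiler: The water boiler's large breaker, same as the brewer's. Origin: on the face under its handle (x=0, y=+50 or -50 mm on the face); axes level, as the board's. Its handle leans down-slope when off.
- toggle_brewer (a joint): Brewer's handle, on at the start: 0.90 = on (leans up-slope), 0 = off (down-slope). Turns about the face's y, pivot 8 mm below the face. Over-centre: past the middle (0.45) it snaps to the far end by itself, released before it springs back. A push of about 5 N at mid-handle throws it.
- toggle_boiler (a joint): Boiler's handle, off at the start: 0 = off (leans down-slope), 0.90 = on (up-slope). Pivot and snap as the brewer's. While the interlock plate lies in its way it is stopped after about 0.15 rad.
- brewer_tip (a point): Centre of the top end of the brewer's handle, a grey paddle 22 mm wide (y), 9 to 12 mm thick, 44 mm from pivot to here. When on it lies at x=+19, when off at x=-19, both z=32 mm on the face.
- boiler_tip (a point): Centre of the top end of the boiler's handle, a grey paddle 22 mm wide (y), 9 to 12 mm thick, 44 mm from pivot to here. When on it lies at x=+19, when off at x=-19, both z=32 mm on the face.
- plate (a joint): Interlock plate: flat steel slide 86 mm long (y) over both covers, x=-1 to +39, z=9 to 12 mm on the face. Value: shift along the face's +y, -0.016 to +0.016 m (stops). It blocks the on position of the breaker it is shifted towards and frees the other when shifted over 6 mm, best to its stop. A handle that is on keeps it from passing. About 2 N of friction, stays where left.
- knob (a point): The plate's upright steel knob, 14 mm diameter, z=12 to 36 mm on the face; this point is on its axis at mid-height: x=22, y = the plate's shift, z=24 mm on the face. Push or pinch it to slide the plate.
- small1 (a joint): Small breaker handle at y=-112 mm on the face, 13 mm wide, standing 20 mm above the face. 0.70 rad = on (as at the start), 0 = off. Leave on.
- small2 (a joint): Small breaker handle at y=-130 mm on the face, 13 mm wide, standing 20 mm above the face. 0.70 rad = on (as at the start), 0 = off. Leave on.
- small3 (a joint): Small breaker handle at y=-148 mm on the face, 13 mm wide, standing 20 mm above the face. 0.70 rad = on (as at the start), 0 = off. Leave on.
- tumbler: Glass tumbler, 62 mm across, 120 mm high, on the counter right of the board. Origin: centre of its foot.
- mug: White mug, 80 mm across, 92 mm high, left of the board. Origin: centre of its foot.
- sugar_bowl: White lidded sugar bowl, 94 mm across, 86 mm high, right of the board, on the robot's side. Origin: centre of its foot.
- milk_jug: Steel milk jug, 72 mm across, 92 mm high, with a handle, beyond the board's left end. Origin: centre of its foot.

How it is judged:
By the outcome, as a careful person would: the job done as asked, in the order asked, and still so for the second after the job is handed in, with the robot touching nothing.
It also fails if it takes over 42 s, if anything falls off the work surface, if the arm or the gripper's body presses on something with over 40 N, if the wrist force passes 120 N, or if a joint passes its speed limit or range.

## Working session

There is one attempt and no reset: what is moved stays moved. The work goes in short steps, Python scripts to look and compute and a shell command to move; the robot and the scene stay as the last step left them, time stands still between calls to the robot, and variables do not carry over. Pictures are saved under pics/ and viewed, at most 10 in all, crops included, and the job is handed in when it is done.

```bash
ls; mkdir -p pics
python3 - <<'E'
from bench import *
import cv2
s=sense();print(s)
for n in("side","top"):
    d=snapshot(n);cv2.imwrite(f"pics/{n}0.png",cv2.cvtColor(d["img"],cv2.COLOR_RGB2BGR));print(n,d["fx"],d["fy"],d["cx"],d["cy"],d["extrinsics"])
E
```

```text
pics
{'time': 0.0, 'joint_pos': array([-7.65133768e+01,  7.51542521e+00,  8.53328289e+01,  9.90276884e-04,
        8.72587629e+01, -4.89219284e+00]), 'qd': array([ 0.10844181,  0.02381228, -0.03334737, -0.02259195,  0.07698948,
        0.07960218]), 'joint_efforts': array([-6.93983820e-04, -5.69394743e+01, -5.00555634e+01, -4.45012176e-05,
        1.47781981e-02, -1.42669620e-06]), 'tool_pos': array([ 189.15647193, -569.15362613,  403.60678041]), 'tcp_rot': array([-1.79893457e+02, -1.01119826e-02,  1.83787584e+01]), 'ft_force': array([ 0.23417647, -0.1811398 ,  0.40164865]), 'wrist_torque': array([ 0.01896132, -0.01518745,  0.00964527]), 'grip_force': 0.0, 'finger_gap': 85.25796205360936}
side 491.8939773004078 491.8939773004078 323.2222021442735 235.07849597885956 [[-9.50069366e-01 -2.30679009e-01  2.10131850e-01  3.44917035e+02]
 [-3.11783035e-01  7.29035230e-01 -6.09343067e-01  6.70473128e+02]
 [-1.26308672e-02 -6.44433727e-01 -7.64555840e-01  9.04888383e+02]
 [ 0.00000000e+00  0.00000000e+00  0.00000000e+00  1.00000000e+00]]
top 451.18552146821077 451.18552146821077 320.8582163018038 244.15659352201465 [[ 2.16796364e-02 -9.89505182e-01  1.42861779e-01  4.64987219e+02]
 [-9.99362106e-01 -2.55047082e-02 -2.49978255e-02  5.11867594e+01]
 [ 2.83791259e-02 -1.42228704e-01 -9.89426915e-01  9.31058187e+02]
 [ 0.00000000e+00  0.00000000e+00  0.00000000e+00  1.00000000e+00]]
```

View pics/side0.png

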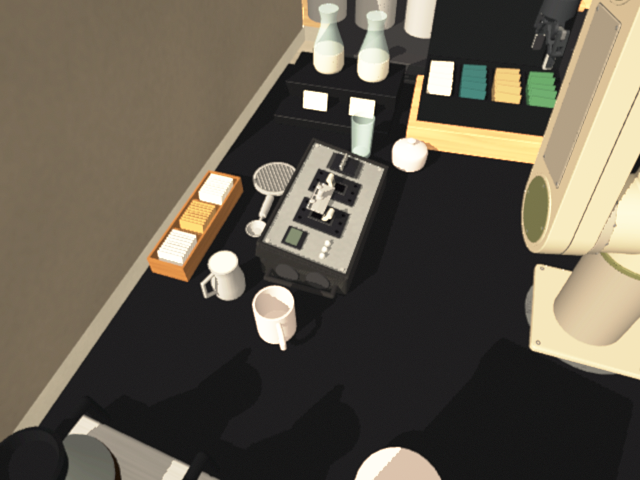

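View pics/top0.png

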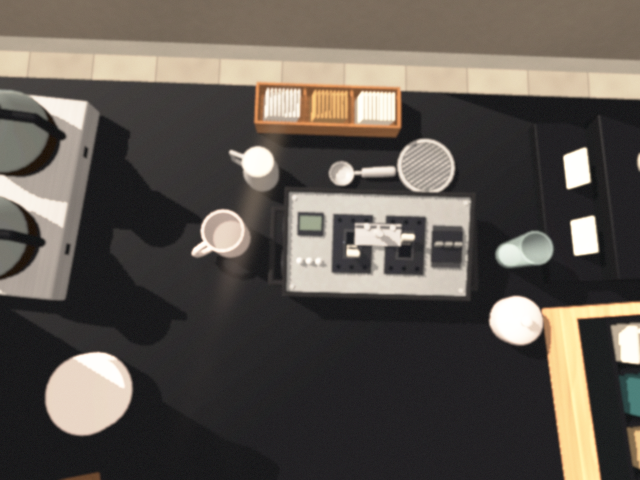

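The side view shows the board from its left end. In the top view the board face is centred near (379,245). The left large handle is at (352,252), down-slope, so off. The right one is at (407,237), up-slope, so on. The brewer is therefore the right breaker (y=-50), and the plate should be shifted left. Next I'll measure the face.

```bash
cat > h.py <<'E'
from bench import *
import cv2, numpy as np
from scipy.spatial.transform import Rotation as R
def K(d): return np.array([[d["fx"],0,d["cx"]],[0,d["fy"],d["cy"]],[0,0,1]])
def ray(d,uv):
    E=d["extrinsics"]; return E[:3,3], E[:3,:3]@np.linalg.solve(K(d),[*uv,1])
def onplane(d,uv,n,p0):
    o,v=ray(d,uv); return o+v*(n@(p0-o))/(n@v)
def proj(d,P):
    E=d["extrinsics"]; c=(np.asarray(P)-E[:3,3])@E[:3,:3]; q=c@K(d).T; return q[:,:2]/q[:,2:]
def facerot(yaw): return R.from_euler('ZY',[yaw,-12],degrees=True).as_matrix()  # x up slope (away), z out towards robot
E
python3 - <<'E'
from h import *
d=snapshot("top");img=d["img"];hsv=cv2.cvtColor(img,cv2.COLOR_RGB2HSV)
m=((hsv[...,2]>90)).astype(np.uint8); 
roi=np.zeros_like(m);roi[188:302,283:475]=1;m*=roi
m=cv2.morphologyEx(m,cv2.MORPH_CLOSE,np.ones((5,5)));cs,_=cv2.findContours(m,0,2)
c=max(cs,key=cv2.contourArea);r=cv2.minAreaRect(c);box=cv2.boxPoints(r);print(r,box)
yaw=0
C=np.array([0,0,85.])
for it in range(4):
    F=facerot(yaw);n=F[:,2]
    P=np.array([onplane(d,b,n,C) for b in box]);c0=P.mean(0)
    o=onplane(d,r[0],np.array([0,0,1.]),np.array([0,0,85.]));C=o
    # y axis from long edges
    e=[P[(i+1)%4]-P[i] for i in range(4)];L=[np.linalg.norm(x) for x in e]
    i=int(np.argmax(L));y=e[i]*np.sign(e[i][1]);yaw=np.degrees(np.arctan2(-y[0],y[1]))
print("C",C,c0,"yaw",yaw,"sizes",L)
s=snapshot("side")
F=facerot(yaw)
pts={"knob+":[22,16,36],"tipbrew":[19,-50,32],"tipboil":[-19,50,32],"sm":[8,-130,20],"c1":[95,170,0],"c2":[95,-170,0],"c3":[-95,170,0],"c4":[-95,-170,0]}
for dd,nm,(u0,u1,v0,v1),k in((d,"top",(275,485,180,310),3.8),(s,"side",(250,400,130,300),3.5)):
    im=cv2.cvtColor(dd["img"],cv2.COLOR_RGB2BGR)[v0:v1,u0:u1];im=cv2.resize(im,None,fx=k,fy=k,interpolation=cv2.INTER_CUBIC)
    for (a,b) in (proj(dd,C+np.array(list(pts.values()))@F.T)-[u0,v0])*k: cv2.circle(im,(int(a+k/2),int(b+k/2)),4,(0,0,255),1)
    cv2.imwrite(f"pics/{nm}1.png",im)
E
```

```text
((378.43231201171875, 240.3436279296875), (183.30519104003906, 107.82657623291016), 1.3639274835586548) [[285.5224  292.06006]
 [288.089   184.26404]
 [471.34222 188.6272 ]
 [468.77563 296.42322]]
C [597.30946091 -79.68896272  85.        ] [596.51353788 -80.57925941  84.83100779] yaw -0.056429253707794357 sizes [np.float64(204.63541900773475), np.float64(347.55799753455005), np.float64(206.75845204989716), np.float64(353.1346474716316)]
```

View pics/top1.png

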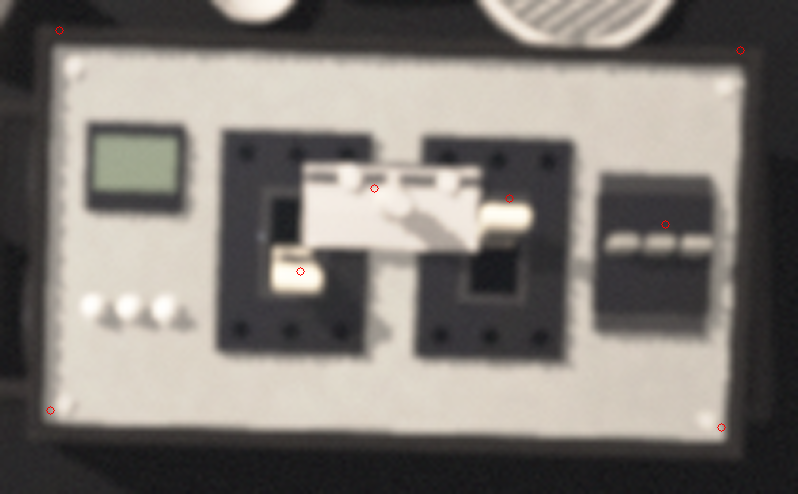

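View pics/side1.png

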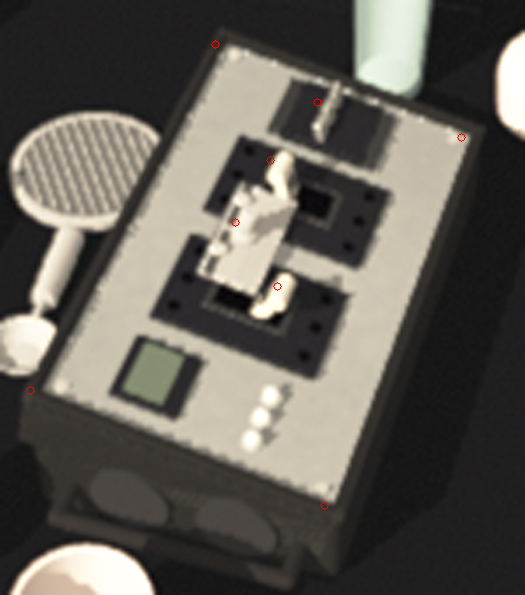

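The top crop shows that the sieve edge pulled my mask upward, because the overlay sits about 15 crop px too high. The dark covers have clean edges, with centres near (294,242) and (495,249). I'll take the face pose from their corners in both views, then start moving.

```bash
cat >> h.py <<'E'
def tri(rays):
    A=0;b=0
    for o,v in rays:
        v=v/np.linalg.norm(v);M=np.eye(3)-np.outer(v,v);A=A+M;b=b+M@o
    return np.linalg.solve(A,b)
E
python3 - <<'E'
from h import *
T=snapshot("top");S=snapshot("side")
top=np.array([[222,130],[372,135],[366,355],[216,350],[424,137],[575,142],[568,362],[415,357]])/3.8+[275,180]-.37
side=np.array([[152,320],[193,237],[350,295],[318,378],[204,210],[240,137],[392,190],[360,268]])/3.5+[250,130]-.36
# side order: far-left,.. -> match top order (upslope-left, upslope-right, down-right, down-left)
P=np.array([tri([ray(T,a),ray(S,b)]) for a,b in zip(top,side)])
res=[np.abs(proj(S,[p])[0]-b).max() for p,b in zip(P,side)]
print(P.round(1),"res",np.round(res,1))
c=P.mean(0);y=P[:4].mean(0)-P[4:].mean(0);print("centre",c,"spacing",np.linalg.norm(y),"yaw",np.degrees(np.arctan2(-y[0],y[1])))
x=P[[0,1,4,5]].mean(0)-P[[2,3,6,7]].mean(0);print("xlen",np.linalg.norm(x),"tilt",np.degrees(np.arctan2(x[2],x[0])))
# plane method, z=6 on face
yaw=np.degrees(np.arctan2(-y[0],y[1]))
F=facerot(yaw);C=onplane(T,top.mean(0),np.array([0,0,1.]),np.array([0,0,85+6*np.cos(np.radians(12))]))-6*F[:,2]
q=np.array([onplane(T,a,F[:,2],C+6*F[:,2]) for a in top]);f=(q-C)@F;print("C",C,"corners on face\n",f.round(1))
k=[onplane(T,np.array(u)/3.8+[275,180]-.37,F[:,2],C+F[:,2]*12) for u in((302,208),(482,208))]
print("plate ends",((np.array(k)-C)@F).round(1))
E
```

```text
[[ 643.4    8.3   97. ]
 [ 642.4  -66.2   99.3]
 [ 534.8  -66.8   77.7]
 [ 534.7    8.2   79.3]
 [ 642.9  -92.    99.4]
 [ 642.8 -167.6   98.8]
 [ 533.9 -168.    79.4]
 [ 534.7  -91.2   78.7]] res [0.2 0.2 0.2 0.5 0.1 0.2 0.  0. ]
centre [588.70066349 -79.40884949  88.71020466] spacing 100.55609582525365 yaw -0.12809389095999882
xlen 110.1217194596816 tilt 10.370873286269129
C [589.95430696 -78.96081259  85.        ] corners on face
 [[ 55.   87.7   6. ]
 [ 54.7  13.4   6. ]
 [-54.9  12.3   6. ]
 [-54.3  87.3   6. ]
 [ 54.5 -12.5   6. ]
 [ 54.2 -87.7   6. ]
 [-55.7 -89.2   6. ]
 [-55.2 -12.2   6. ]]
plate ends [[ 17.8  47.4  12. ]
 [ 20.4 -41.5  12. ]]
```

```bash
cat > go.py <<'E'
import sys
from h import *
C=np.array([589.9,-79.1,84.8]);F=facerot(0)
s=sense();M=R.from_euler('xyz',s["tcp_rot"],degrees=True).as_matrix()
tip=s["tool_pos"]+173*M[:,2]
t=np.array([float(a) for a in sys.argv[1:4]])
G=F@np.diag([1,-1,-1.])
print("t",round(s["time"],2),"tip on face",((tip-C)@F).round(1),"force",s["ft_force"].round(1),"gap",round(s["finger_gap"],1))
print("shift in tool /0.1m (final tool axes)",(G.T@(C+F@t-tip)/100).round(3),"rot tool/60deg",(R.from_matrix(M.T@G).as_rotvec(degrees=True)/60).round(3))
E
python3 -m jog '0 0 0 0 0 0.153 1;0 0 0 0 0 0.153 1;0 0 0 0 0.1 0 1;0 0 0 0 0.1 0 1;0 0 0 0 0 0 1' 20; python3 go.py 48 -50 60
```

```text
time: 0.92
tool_pos: [188.5, -569.4, 404.5]
tcp_rot: [-180.0, -12.0, -0.1]
ft_force: [-0.7, -0.5, 0.2]
finger_gap: -0.2
grip_force: 0.0
t 0.93 tip on face [-326.3 -490.3  223.2] force [-0.7 -0.5  0.2] gap -0.2
shift in tool /0.1m (final tool axes) [ 3.743 -4.403  1.632] rot tool/60deg [-0.     0.    -0.001]
```

```bash
python3 -m jog '.37 -.44 0 0 0 0 1;.37 -.44 0 0 0 0 1;.37 -.44 0 0 0 0 1;.37 -.44 0 0 0 0 1;.37 -.44 0 0 0 0 1'; python3 -m jog '.37 -.44 0 0 0 0 1;.37 -.44 0 0 0 0 1;.37 -.44 0 0 0 0 1;.37 -.44 0 0 0 0 1;.37 -.44 0 0 0 0 1';python3 -m jog '0 0 .4 0 0 0 1;0 0 .4 0 0 0 1;0 0 .4 0 0 0 1;0 0 0 0 0 0 1'; python3 go.py 48 -50 60
```

```text
time: 1.55
tool_pos: [370.9, -347.7, 443.6]
tcp_rot: [179.9, -11.9, 0.0]
ft_force: [0.6, 0.1, 0.4]
finger_gap: 0.1
grip_force: 0.0
time: 2.17
tool_pos: [551.9, -127.5, 482.2]
tcp_rot: [179.8, -12.0, 0.0]
ft_force: [0.7, -0.6, -0.8]
finger_gap: -0.3
grip_force: 0.0
time: 2.68
tool_pos: [574.9, -128.5, 360.1]
tcp_rot: [-180.0, -11.5, 0.1]
ft_force: [-1.0, -0.7, 0.5]
finger_gap: 0.1
grip_force: 0.0
t 2.67 tip on face [ 41.1 -49.3  99.4] force [-1.  -0.7  0.5] gap 0.1
shift in tool /0.1m (final tool axes) [0.069 0.007 0.394] rot tool/60deg [-0.001  0.008  0.001]
```

```bash
python3 -m jog '.05 0 .25 0 0 0 1;.04 0 .25 0 0 0 1;0 0 0 0 0 0 1'; python3 go.py 48 -50 20
python3 - <<'E'
from h import *
o=[]
for n,(u0,u1,v0,v1) in(("top",(300,460,180,300)),("side",(260,420,110,230))):
    d=snapshot(n);o.append(cv2.resize(cv2.cvtColor(d["img"],cv2.COLOR_RGB2BGR)[v0:v1,u0:u1],None,fx=2.5,fy=2.5,interpolation=2))
cv2.imwrite("pics/a.png",np.hstack(o))
E
```

```text
time: 3.05
tool_pos: [595.0, -129.2, 317.2]
tcp_rot: [180.0, -11.9, 0.0]
ft_force: [-0.6, 0.0, 0.5]
finger_gap: -0.1
grip_force: 0.0
t 3.05 tip on face [ 52.9 -50.1  53.3] force [-0.6  0.   0.5] gap -0.1
shift in tool /0.1m (final tool axes) [-0.049 -0.001  0.333] rot tool/60deg [0.    0.002 0.001]
```

View pics/a.png

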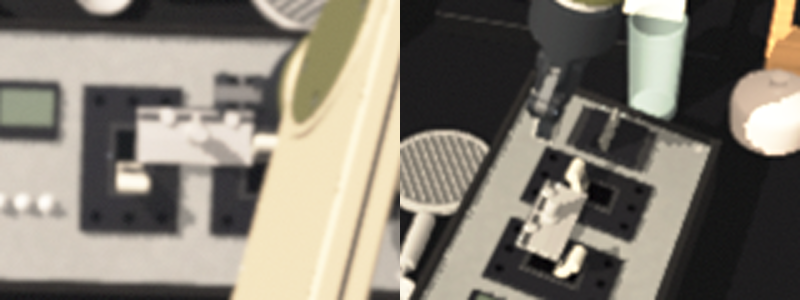

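The fingers (right panel, tip about (545,130)) hang up-slope of the brewer handle (575,172), which is where I want them. Now I'll lower and push down-slope.

```bash
python3 -m jog '-.02 0 .17 0 0 0 1;0 0 .16 0 0 0 1;0 0 0 0 0 0 1'; python3 go.py 10 -50 20;  python3 -m jog '-.1 0 0 0 0 0 1;-.1 0 0 0 0 0 1;-.1 0 0 0 0 0 1;-.1 0 0 0 0 0 1;0 0 0 0 0 0 1'; python3 go.py 10 -50 20
```

```text
time: 3.52
tool_pos: [599.2, -129.0, 281.9]
tcp_rot: [-179.9, -11.8, 0.0]
ft_force: [1.2, -0.2, 0.3]
finger_gap: -0.2
grip_force: 0.0
t 3.52 tip on face [ 49.3 -49.7  17.9] force [ 1.2 -0.2  0.3] gap -0.2
shift in tool /0.1m (final tool axes) [-0.393  0.003 -0.021] rot tool/60deg [-0.001  0.004  0.   ]
time: 4.15
tool_pos: [559.7, -129.2, 275.7]
tcp_rot: [-180.0, -11.9, -0.0]
ft_force: [-0.3, 0.1, -0.1]
finger_gap: 0.4
grip_force: 0.0
t 4.15 tip on face [  9.9 -50.   20. ] force [-0.3  0.1 -0.1] gap 0.4
shift in tool /0.1m (final tool axes) [ 0.001 -0.    -0.   ] rot tool/60deg [-0.     0.001 -0.   ]
```

```bash
python3 -m jog '0 0 -.25 0 0 0 1;0 0 -.2 0 0 0 1;.08 -.46 0 0 0 0 1;.08 -.46 0 0 0 0 1;0 0 0 0 0 0 1'; python3 go.py 26 42 18
python3 - <<'E'
from h import *
o=[]
for n,(u0,u1,v0,v1) in(("top",(300,460,180,300)),("side",(260,420,110,230))):
    d=snapshot(n);o.append(cv2.resize(cv2.cvtColor(d["img"],cv2.COLOR_RGB2BGR)[v0:v1,u0:u1],None,fx=2.5,fy=2.5,interpolation=2))
cv2.imwrite("pics/b.png",np.hstack(o))
E
```

```text
time: 4.78
tool_pos: [567.4, -34.6, 324.2]
tcp_rot: [-180.0, -12.0, 0.2]
ft_force: [-0.1, 0.9, -0.2]
finger_gap: -0.1
grip_force: 0.0
t 4.78 tip on face [27.9 44.7 65.9] force [-0.1  0.9 -0.2] gap -0.1
shift in tool /0.1m (final tool axes) [-0.019  0.027  0.479] rot tool/60deg [-0.001 -0.001  0.004]
```

View pics/b.png

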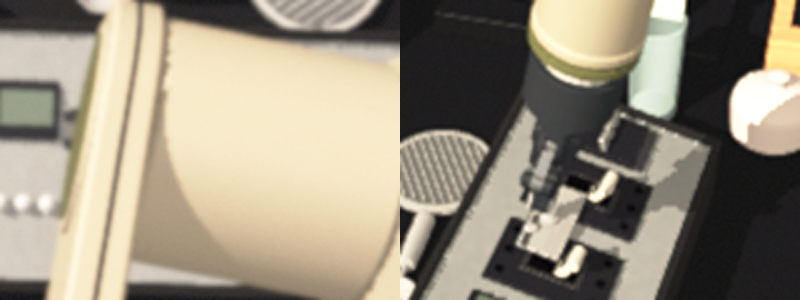

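The right panel shows the brewer handle at (603,185) now leaning down-slope, so it is off. Next I'll lower beside the knob and slide the plate.

```bash
python3 -m jog '-.01 0 .2 0 0 0 1;0 0 .2 0 0 0 1;0 0 .08 0 0 0 1;0 0 0 0 0 0 1'; python3 go.py 26 6 18;  python3 -m jog '0 .1 0 0 0 0 1;0 .1 0 0 0 0 1;0 .06 0 0 0 0 1;0 .04 0 0 0 0 1;0 0 0 0 0 0 1'; python3 go.py 26 6 18
```

```text
time: 5.38
tool_pos: [575.8, -37.7, 275.3]
tcp_rot: [-180.0, -11.9, -0.0]
ft_force: [0.3, -0.1, 0.7]
finger_gap: 0.4
grip_force: 0.0
t 5.38 tip on face [25.5 41.5 16.2] force [ 0.3 -0.1  0.7] gap 0.4
shift in tool /0.1m (final tool axes) [ 0.005  0.355 -0.018] rot tool/60deg [-0.     0.002 -0.   ]
time: 6.0
tool_pos: [576.2, -67.7, 276.5]
tcp_rot: [180.0, -12.0, -0.0]
ft_force: [0.3, 0.1, -0.1]
finger_gap: -0.0
grip_force: 0.0
t 6.0 tip on face [26.4 11.4 17.4] force [ 0.3  0.1 -0.1] gap -0.0
shift in tool /0.1m (final tool axes) [-0.004  0.054 -0.006] rot tool/60deg [ 0. -0. -0.]
```

```bash
for i in 1 ; do python3 -m jog '0 .04 0 0 0 0 1;0 .03 0 0 0 0 1;0 0 0 0 0 0 1';python3 go.py 26 6 18; python3 -m jog '0 .04 0 0 0 0 1;0 0 0 0 0 0 1'; python3 go.py 26 6 18; done
```

```text
time: 6.38
tool_pos: [576.1, -74.4, 276.3]
tcp_rot: [180.0, -12.0, 0.0]
ft_force: [-0.4, -0.3, -0.1]
finger_gap: 0.1
grip_force: 0.1
t 6.38 tip on face [26.3  4.7 17.2] force [-0.4 -0.3 -0.1] gap 0.1
shift in tool /0.1m (final tool axes) [-0.003 -0.013 -0.008] rot tool/60deg [0. 0. 0.]
time: 6.62
tool_pos: [576.2, -76.5, 276.3]
tcp_rot: [-179.8, -12.0, 0.0]
ft_force: [-0.5, 12.5, 3.5]
finger_gap: 0.1
grip_force: 6.5
t 6.62 tip on face [26.4  3.3 17.2] force [-0.5 12.5  3.5] gap 0.1
shift in tool /0.1m (final tool axes) [-0.004 -0.027 -0.008] rot tool/60deg [-0.004  0.     0.   ]
```

The arm hits a firm 12 N stop with the knob at about -16 mm. I'll retreat, go to the down-slope side of the boiler handle and look.

```bash
python3 -m jog '0 -.08 0 0 0 0 1;0 0 -.25 0 0 0 1;0 0 -.2 0 0 0 1;-.35 -.2 0 0 0 0 1;-.35 -.21 0 0 0 0 1'; python3 -m jog '0 0 0 0 0 0 1'; python3 go.py -44 50 20
python3 - <<'E'
from h import *
o=[]
for n,(u0,u1,v0,v1) in(("top",(300,460,180,300)),("side",(260,420,110,230))):
    d=snapshot(n);o.append(cv2.resize(cv2.cvtColor(d["img"],cv2.COLOR_RGB2BGR)[v0:v1,u0:u1],None,fx=2.5,fy=2.5,interpolation=2))
cv2.imwrite("pics/c.png",np.hstack(o))
E
```

```text
time: 7.25
tool_pos: [497.9, -29.3, 306.8]
tcp_rot: [180.0, -12.1, -0.0]
ft_force: [0.4, 0.7, 0.9]
finger_gap: -0.5
grip_force: 0.0
time: 7.38
tool_pos: [496.1, -28.3, 304.7]
tcp_rot: [-180.0, -11.9, 0.1]
ft_force: [0.8, -0.2, 0.3]
finger_gap: -0.2
grip_force: 0.0
t 7.38 tip on face [-46.4  50.9  61.6] force [ 0.8 -0.2  0.3] gap -0.2
shift in tool /0.1m (final tool axes) [0.024 0.009 0.416] rot tool/60deg [-0.001  0.002  0.001]
```

View pics/c.png

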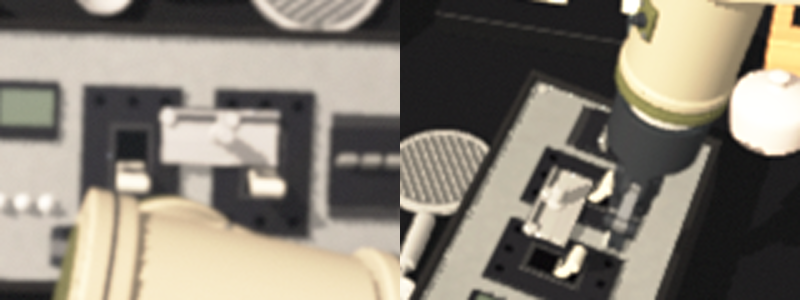

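The plate (162–280) is now over the brewer side and the boiler slot (116–147) is clear. Both handles are down and the small breakers are unchanged. Next I'll push the boiler handle up-slope.

```bash
python3 -m jog '0 0 .2 0 0 0 1;0 0 .2 0 0 0 1;0 0 0 0 0 0 1'; python3 go.py -10 50 20;  python3 -m jog '.1 0 0 0 0 0 1;.1 0 0 0 0 0 1;.1 0 0 0 0 0 1;.07 0 0 0 0 0 1;0 0 0 0 0 0 1'; python3 go.py -10 50 20
```

```text
time: 7.85
tool_pos: [507.0, -29.8, 265.9]
tcp_rot: [-180.0, -11.9, -0.0]
ft_force: [-0.5, 0.5, -0.5]
finger_gap: -0.1
grip_force: 0.0
t 7.85 tip on face [-43.8  49.3  21.4] force [-0.5  0.5 -0.5] gap -0.1
shift in tool /0.1m (final tool axes) [ 0.338 -0.007  0.014] rot tool/60deg [-0.     0.002 -0.   ]
time: 8.48
tool_pos: [543.7, -29.3, 275.2]
tcp_rot: [180.0, -12.1, 0.0]
ft_force: [-0.5, 0.3, -0.2]
finger_gap: 0.2
grip_force: 0.0
t 8.47 tip on face [-5.4 49.8 22.8] force [-0.5  0.3 -0.2] gap 0.2
shift in tool /0.1m (final tool axes) [-0.046 -0.002  0.028] rot tool/60deg [ 0.    -0.001  0.   ]
```

Now I'll back off and lift clear towards the robot.

```bash
python3 -m jog '-.08 0 0 0 0 0 1;0 0 -.3 0 0 0 1;0 0 -.4 0 0 0 1;-.2 0 -.4 0 0 0 1;-.4 0 -.2 0 0 0 1'; python3 -m jog '-.4 0 0 0 0 0 1;-.4 0 0 0 0 0 1;0 0 0 0 0 0 1'; python3 go.py 0 0 0
python3 - <<'E'
from h import *
o=[]
for n,(u0,u1,v0,v1) in(("top",(180,580,100,360)),("side",(180,440,110,360))):
    d=snapshot(n);im=cv2.cvtColor(d["img"],cv2.COLOR_RGB2BGR)[v0:v1,u0:u1];o.append(cv2.resize(im,(400,int(400*im.shape[0]/im.shape[1])))[:260])
cv2.imwrite("pics/d.png",np.hstack(o))
d=snapshot("top");cv2.imwrite("pics/e.png",cv2.resize(cv2.cvtColor(d["img"],cv2.COLOR_RGB2BGR)[190:300,300:480],None,fx=4,fy=4,interpolation=2))
E
```

```text
time: 9.1
tool_pos: [448.8, -29.3, 390.0]
tcp_rot: [180.0, -12.2, 0.0]
ft_force: [-0.6, -1.0, 0.3]
finger_gap: 0.4
grip_force: 0.0
time: 9.48
tool_pos: [368.6, -29.1, 369.2]
tcp_rot: [-180.0, -12.0, -0.0]
ft_force: [0.7, -0.5, 0.1]
finger_gap: 0.3
grip_force: 0.0
t 9.47 tip on face [-157.4   50.   151.2] force [ 0.7 -0.5  0.1] gap 0.3
shift in tool /0.1m (final tool axes) [1.574 0.5   1.512] rot tool/60deg [-0.     0.001 -0.   ]
```

View pics/d.png

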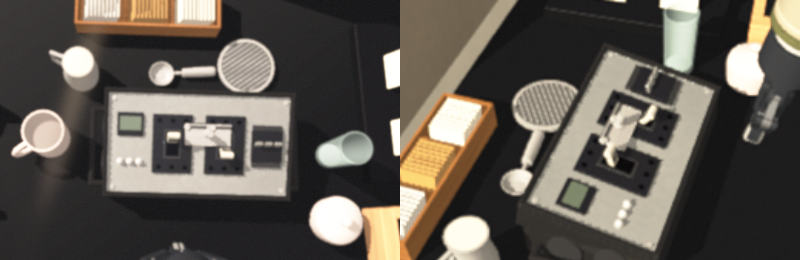

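View pics/e.png

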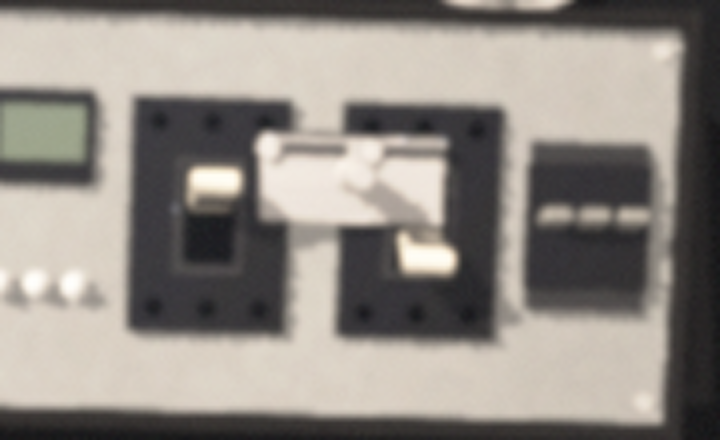

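The boiler handle (215,185) is up, so on, and the brewer handle (425,255) is down, so off. The plate is to the right, the small breakers (595,215) are unchanged and the crockery is where it was. I'm handing in.

```bash
python3 -c "from bench import *; print(hand_in())"
```

```text
the job is handed in; nothing more can be done
None
```

The feed is changed over: brewer off, interlock plate slid across to its stop, boiler on. The three small breakers are still on, the crockery was not moved, and the job was handed in at about 9.5 s.

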